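# Hang a hanger arm in the slotted strip of a model display stand

### The job

Hang the orange hanger arm on the model display stand: press its two hook tabs into the two upper slots of the grey strip, under the light hood, then push it down until the hooks engage and it hangs fully home, level and flush with the strip, and let go of it. Feel for the slots without ramming the arm against the stand, and leave the models and the other things on the desk where they are.

Things in the scene. Friction and masses are not known exactly. Their poses are not given: they have to be found in the camera images.
- hanger_grip (a point): Orange hanger arm, loose, 0.2-0.4 kg, standing upright on its flange. Point to grip: mid-plane of its 12 mm thick upright web (normal: y), 32 mm above the underside, 60 mm in front of the back plate's rear face. x: along the arm to the back plate and tabs; z: up. Web: 6 to 110 mm from the rear face, 4 to 48 mm above the underside. Bottom flange 4 mm thick, 50 wide, 130 long, lip 16 high at its tip.
- tabs (a point): On the hanger arm: centre line of the back plate's rear face, 52 mm above the underside; axes as hanger_grip. Back plate 6 x 50 x 92 mm. Two steel hook tabs, 7 mm wide, 45 mm apart in height, stick out 14 mm (+x). Lower tab: neck 30 to 40 mm above the underside; from 7.5 to 14 mm out its hook reaches down to 18 mm. Upper tab: the same, 45 mm higher.
- slots (a point): On the display stand (fixed; place and heading vary): front face of its upright grey slotted strip, on the centre line, 150 mm above the desk. x: into the strip, the way the tabs go in; y: along its width; z: up. Strip 5 mm thick, 64 wide, three slots at 45 mm pitch, 13 wide, 27 high; nominal bottom edges 75 and 30 mm below and 15 mm above this point. Free behind for 25 mm, 44 mm wide.
- seat (a point): Point on the strip face 28 mm below slots: with hooks home in the two upper slots of a nominal strip, hanger_grip is 60 mm in front (-x) of it, level; the tabs pass in 12 to 17 mm higher than home. But the strip is height-adjustable: set up to 8 mm higher or lower than nominal, it holds firm there; slots and seat do not follow it and nothing reports it, so feel (or look) for the slots.
- hood (a point): Middle of the lower front edge of the stand's white light hood: 90 mm wide, 24 thick, underside 282 mm above the desk, reaching 100 mm out from the strip face (-x of slots). It bars a gripper coming straight down on the hung arm: lean the tool 35 to 45 degrees, its body away from the strip, from the pick-up on. Dark base plate: 12 mm high, 150 wide, reaching 30 mm out from the strip.
- red_car: Bystander: small red saloon model car, 95 x 42 x 42 mm; origin at the centre of its underside.
- blue_car: Bystander: small blue saloon model car, 100 x 44 x 42 mm; origin at the centre of its underside.
- yellow_racer: Bystander: yellow model racing car, 120 x 56 x 43 mm; origin at the centre of its underside.
- motorcycle: Bystander: green model motorcycle, 110 mm tall, fixed on a dark wooden plinth 170 x 60 x 14 mm; origin at the centre of its underside.
- tin: Bystander: round turquoise tin, diameter 80 mm, 42 mm high; origin at the centre of its underside.
- grey_carton: Bystander: flat blue-grey carton, 140 x 90 x 35 mm; origin at the centre of its underside.
- pen_mug: Bystander: white mug, diameter 76 mm, 95 mm high; origin at the centre of its underside.
Not all that is in view belongs to the job. What is shaped like the part that bears hanger_grip but yellow is not meant.

How it is judged:
On the way, in this order (a step that is already met when the one before it is completed fails the run):
1. the hanger arm is lifted well off the desk (height (world z) of hanger_grip above 0.09 m), for 0.1 s.
2. its tabs are through the two upper slots, back plate against the strip (x of hanger_grip in the frame of slots between -0.0635 and -0.0565 m and y of hanger_grip in the frame of slots between -0.006 and 0.006 m and z of hanger_grip in the frame of slots between -0.042 and 0.001 m), for 0.1 s.
At the end, for the whole second after the job is handed in: The hanger arm hangs released and at rest in the two upper slots: back plate flush with the strip within 3.5 mm, within 6 mm of the centre line, grip point 16 to 40 mm below the slots point, level and in line with the stand within 0.09 rad; no bystander moved over 20 mm (x of hanger_grip in the frame of slots between -0.0635 and -0.0565 m and y of hanger_grip in the frame of slots between -0.006 and 0.006 m and z of hanger_grip in the frame of slots between -0.04 and -0.016 m and angle between the x axis of hanger_grip and the x axis of slots, either way round below 0.09 rad and angle between hanger_grip's own z axis and vertical below 0.09 rad and linear speed of hanger below 0.02 m/s); the robot touches nothing.
It fails at once if a model or another thing on the desk is moved by more than 20 mm (distance of any of red_car, blue_car, yellow_racer, motorcycle, tin, grey_carton, pen_mug from where it was at the start of the episode above 0.02 m).
It fails at once if the hanger arm is rammed against the stand with more than 60 N (contact force between hanger and stand above 60 N).
It also fails if it takes over 53 s, if anything falls off the work surface, if the arm or the gripper's body presses on something with over 40 N, if the wrist force passes 120 N, or if a joint passes its speed limit or range.

### The arm

A 6-joint arm with a two-finger parallel gripper is mounted at the origin on the work surface. World frame = base frame: x ahead of the robot, y to its left, z up, the work surface at z = 0. Lengths are in m, angles in rad, forces in N, time in s.
With the tool pointing down it reaches from about 0.3 to 0.875 m from the base axis. Payload 6.4 kg.
Tool frame: the origin (TCP) lies midway between the tips of the shut fingers; the grasp point (between the pads) lies 19 mm behind it; z points along the fingers, y is the line along which they close (so a half turn about z gives the same grasp; the last joint's range is limited). The gripper opens to 85 mm and grips with 20 to 120 N. Pads are 22 mm wide; open, the fingers measure 114 mm over their backs; the gripper's body (76 mm by 85 mm) begins 54 mm behind the grasp point. The pads swing forward as they close: fully open they stand 13 mm farther back than shut.
Start: joints at [-1.434, 0.181, 1.607, -0, 1.354, -0.206], TCP at [0.193, -0.542, 0.231] pointing down, gripper open.
Joint ranges: [-2.99, 2.99], [-0.89, 2.07], [0.3, 2.58], [-1.14, 4.28], [0, 2.63], [-3.12, 3.12]. Speed limits (rad/s): [2.57, 2.57, 3.01, 3.14, 3.14, 3.14].

### API

Orientations are given as a unit quaternion [w, x, y, z].
In Python, from bench import ctrl gives the robot as it stands. The module is installed in compiled form; this text tells all that it offers.
- The arm moves only by the tool move_arm, never from a script. Its argument "plan" is one flat list of numbers, 6 for each row, row after row: the shift along the world's x, y, z in units of 50 mm (1.0 is 50 mm), then the turn, a rotation vector about the world's x, y, z in rad. A call has 1 to 10 rows; each row is the pose to reach, as a shift and turn from the pose commanded when the call began; what a row does not reach only later rows make up. A row lasts 1/8 s, in which the tool goes at most 62.5 mm and 10.7 degrees, less where a joint would pass 70% of its speed; a pose out of reach is approached as far as the arm can. A call with a gripper value outside its range is refused whole. "grip" is the finger opening in mm, from 0 to 85.4, set as the call begins (left out, the last holds). The fingers move at their own pace and stop on an object; the grip force is fixed at half the most. Time passes only in rows, so rows that repeat a pose let the fingers close. It gives the time, the measured TCP pose, the force, the opening and the grip force at its end, in the units of the state.
- ctrl.get_obs(): the state, without advancing time (a new reading comes with each control period).
- ctrl.camera(name): name is "scene" or "top" or "wrist"; returns a dict with "pixels" (400x640x3 uint8, red, green, blue), "fx", "fy", "cx", "cy" (pixels), "origin" and "attitude" of the camera in the world. Camera axes: x right, y down, z forward; pixel columns grow to the right and rows downward; lengths in m; the calibration is good to about 2 mm. A picture is of the moment at which its call begins. There is no depth.
- ctrl.hand_in(): hands the job in; it is judged then, once.
The state is a dict: "time_s": time; "q": joint angles; "dq": joint speeds; "joint_efforts": joint torques, N m; "eef_pos": TCP position; "eef_rot": TCP orientation; "wrist_force": force on the tool from outside, world axes, zero at the start; "torque": the same for the moment, N m; "opening": opening from 0.0 (shut) to 1.0 (fully open); "grasp_force": force on a finger pad.
Only numpy, scipy, OpenCV 4.12 (cv2) and the standard library are available. Lean on these libraries where they do the work, as an engineer would, in place of code of your own. Each camera call takes 0.05 s, during which the arm holds its last target. There are 200 camera calls.

## Working session

There is one attempt and no reset: what is moved stays moved. The work goes in short steps, Python scripts to look and compute and a tool call to move; the robot and the scene stay as the last step left them, time stands still between calls to the robot, and variables do not carry over. Pictures are saved under pics/ and viewed, at most 12 in all, crops included, and the job is handed in when it is done.

Besides the shell and the picture viewer there is one more tool, called after "Request:" by a JSON object that holds its "method" and its "body", one argument or row to a line. move_arm: Moves the arm, as the interface text tells. Its arguments: {"type":"object","properties":{"plan":{"type":"array"},"grip":{"type":"number"}},"required":["plan"]}

```bash
mkdir -p pics; cat > h.py <<'E'
import numpy as np, cv2
from bench import ctrl
from scipy.spatial.transform import Rotation as R
def snap(n,f=None):
    c=ctrl.camera(n); im=cv2.cvtColor(np.asarray(c["pixels"]),cv2.COLOR_RGB2BGR)
    if f: cv2.imwrite("pics/"+f,im)
    c["im"]=im; return c
def rot(c):
    a=np.asarray(c["attitude"],float)
    return a if a.shape==(3,3) else R.from_quat(a,scalar_first=True).as_matrix()
def ray(c,u,v):
    return np.asarray(c["origin"]),rot(c)@np.array([(u-c["cx"])/c["fx"],(v-c["cy"])/c["fy"],1])
def onz(c,u,v,z):
    o,d=ray(c,u,v); return o+d*(z-o[2])/d[2]
def proj(c,p):
    q=rot(c).T@(np.asarray(p)-np.asarray(c["origin"])); return np.array([c["cx"]+c["fx"]*q[0]/q[2],c["cy"]+c["fy"]*q[1]/q[2]])
def tri(c1,p1,c2,p2):
    A=[];b=[]
    for c,p in((c1,p1),(c2,p2)):
        o,d=ray(c,*p); d=d/np.linalg.norm(d); P=np.eye(3)-np.outer(d,d); A.append(P);b.append(P@o)
    return np.linalg.lstsq(np.vstack(A),np.hstack(b),rcond=None)[0]
E
python3 - <<'E'
from h import *
import pickle
for n in("scene","top"):
    c=snap(n,n+"0.png"); print(n,c["origin"],c["attitude"],c["fx"],c["fy"],c["cx"],c["cy"])
    pickle.dump({k:np.asarray(v) for k,v in c.items()},open(n+"0.pkl","wb"))
o=ctrl.get_obs(); print(o)
E
```

```text
scene [ 1.00851991 -0.40601772  1.27295187] [-0.23955424  0.88196219  0.39362456 -0.09907655] 367.2353827190457 367.2353827190457 318.23316265154386 194.95146513752417
top [0.31302295 0.02098849 1.70331846] [-0.05077877  0.71113906 -0.69962964  0.04712887] 454.69294544909565 454.69294544909565 312.3991000436781 200.7332902533229
{'time_s': 0.1, 'q': array([-1.43432002e+00,  1.81461776e-01,  1.60788462e+00, -4.72017282e-05,
        1.35380382e+00, -2.06282097e-01]), 'dq': array([ 0.00019044, -0.00224352, -0.00332231, -0.00050425,  0.00070209,
        0.00033865]), 'joint_efforts': array([ 1.06381433e-04, -4.45881021e+01, -3.52239490e+01, -2.73509304e-04,
        4.18674666e-03,  4.63206766e-05]), 'eef_pos': array([ 0.1931938 , -0.54105441,  0.23048834]), 'eef_rot': array([-7.79109481e-04,  9.85349324e-01,  1.70546482e-01,  4.14673567e-06]), 'wrist_force': array([-0.64426046,  0.0043882 ,  0.02329014]), 'torque': array([ 0.02214615,  0.03847485, -0.04145977]), 'grasp_force': 0.0, 'opening': 0.9993947745931836}
```

View pics/scene0.png

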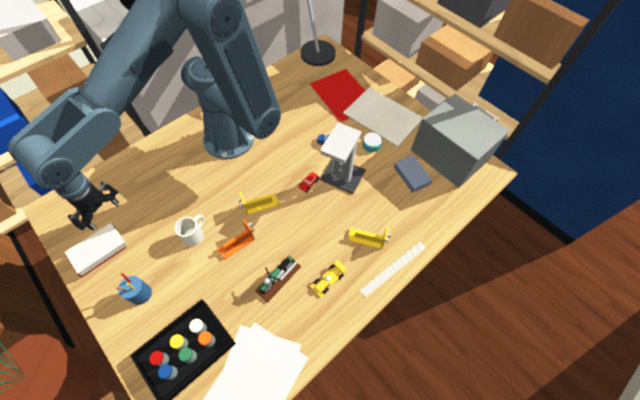

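View pics/top0.png

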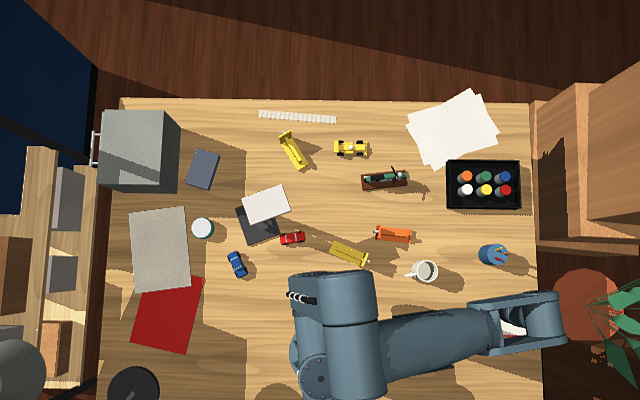

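The scene view shows the orange arm at about (237,242), the stand's hood at (342,140), and the yellow decoys at (262,204) and (369,238). In the top view the orange arm is at (393,235), the hood at (266,204) and the dark base at (258,225).

```bash
python3 - <<'E'
from h import *
import pickle
T=pickle.load(open("top0.pkl","rb"));S=pickle.load(open("scene0.pkl","rb"))
a=cv2.resize(T["im"][215:255,360:425],None,fx=6,fy=6,interpolation=cv2.INTER_CUBIC)
b=cv2.resize(S["im"][215:265,210:275],None,fx=6,fy=6,interpolation=cv2.INTER_CUBIC)
c=cv2.resize(T["im"][180:250,225:300],None,fx=5,fy=5,interpolation=cv2.INTER_CUBIC)
d=cv2.resize(S["im"][118:198,310:375],None,fx=5,fy=5,interpolation=cv2.INTER_CUBIC)
W=np.zeros((600,800,3),np.uint8)
W[:240,:390]=a; W[:300,400:790]=b; W[245:595,:375]=c[:350]; W[300:600,400:725]=d[:300]
cv2.imwrite("pics/m1.png",W)
def mask(c,lo,hi,z=None):
    h=cv2.cvtColor(c["im"],cv2.COLOR_BGR2HSV); return cv2.inRange(h,lo,hi)
for n,c,box in(("T",T,(215,255,360,425)),("S",S,(215,265,210,275))):
    m=mask(c,(3,150,80),(17,255,255)); k=np.zeros_like(m); r0,r1,c0,c1=box; k[r0:r1,c0:c1]=m[r0:r1,c0:c1]
    ct=max(cv2.findContours(k,0,1)[0],key=cv2.contourArea); print(n,cv2.contourArea(ct),cv2.minAreaRect(ct),cv2.approxPolyDP(ct,1.5,True)[:,0].tolist())
m=mask(T,(0,0,190),(180,40,255)); k=np.zeros_like(m);k[180:230,235:295]=m[180:230,235:295]
ct=max(cv2.findContours(k,0,1)[0],key=cv2.contourArea); bx=cv2.boxPoints(cv2.minAreaRect(ct)); print(bx, [onz(T,*p,.306)[:2].round(4) for p in bx])
E
```

```text
T 435.0 ((393.22772216796875, 233.2227783203125), (35.72183609008789, 15.920595169067383), 5.710593223571777) [[376, 226], [376, 229], [379, 230], [376, 239], [410, 242], [411, 229], [381, 227], [381, 224]]
S 522.0 ((236.2500457763672, 241.2500457763672), (21.92030906677246, 42.42640686035156), 45.0) [[244, 219], [242, 221], [246, 229], [220, 247], [217, 247], [223, 258], [226, 258], [254, 239], [250, 227]]
[[240.38686 198.31387]
 [280.85403 183.59854]
 [290.4015  209.854  ]
 [249.9343  224.56934]] [array([0.5118, 0.2537]), array([0.5602, 0.1292]), array([0.4783, 0.0974]), array([0.4306, 0.2211])]
```

View pics/m1.png

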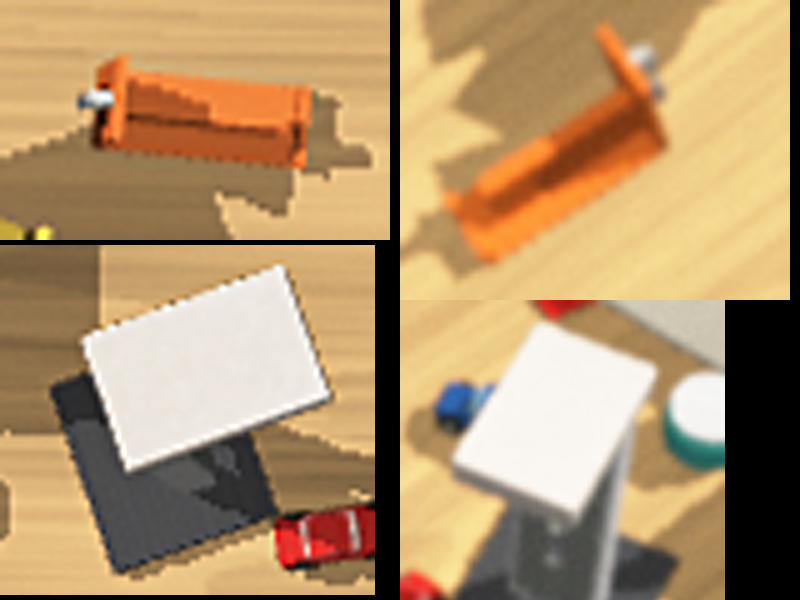

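The m1 crops show the hanger's tabs pointing left in the top view and the stand's front facing right, toward the hanger. The red car sits just off the base's front corner. Next I work out rough poses.

```bash
python3 - <<'E'
from h import *
import pickle
T=pickle.load(open("top0.pkl","rb"));S=pickle.load(open("scene0.pkl","rb"))
# flange side edge & tip (z~.002/.016), tab tip
for n,p,z in(("fl_l",(378,239.5),.004),("fl_r",(410.5,242.5),.004),("lip1",(411.5,229.5),.016),("lip2",(410.5,242),.016),
  ("platetopL",(360+125/6,215+57/6),.092),("platetopR",(360+110/6,215+145/6),.092),("tab",(360+82/6,215+100/6),.085)):
    print(n,onz(T,*p,z).round(4))
print("tab tri",tri(T,(360+82/6,215+100/6),S,(210+640/6,215+55/6)).round(4))
hs=lambda c:cv2.cvtColor(c["im"],cv2.COLOR_BGR2HSV)
# base plate corners
for p in((235,208),(249,245),(281,234)): print("base",onz(T,*p,.012).round(4))
# hood corners triangulated (top surface)
Tc=[(225+(x)/5,180+(y-245)/5) for x,y in((82,340),(283,265),(330,397),(127,470))]
Sc=[(310+(x-400)/5,118+(y-300)/5) for x,y in((540,322),(456,463),(580,515),(655,375))]
for a in Tc:
    print("hoodT",onz(T,*a,.306).round(4))
for b in Sc: print("hoodS",onz(S,*b,.306).round(4))
print(R.from_quat(S["attitude"],scalar_first=True).as_matrix().round(2).tolist())
E
```

```text
fl_l [ 0.408  -0.2151  0.004 ]
fl_r [ 0.3988 -0.336   0.004 ]
lip1 [ 0.4464 -0.3378  0.016 ]
lip2 [ 0.4001 -0.3335  0.016 ]
platetopL [ 0.4564 -0.2131  0.092 ]
platetopR [ 0.4043 -0.2041  0.092 ]
tab [ 0.431  -0.1886  0.085 ]
tab tri [ 0.5158 -0.1048  0.1092]
base [0.5167 0.3215 0.012 ]
base [0.3794 0.264  0.012 ]
base [0.4221 0.1464 0.012 ]
hoodT [0.5097 0.2505 0.306 ]
hoodT [0.559  0.1268 0.306 ]
hoodT [0.4766 0.0955 0.306 ]
hoodT [0.4293 0.2196 0.306 ]
hoodS [0.4341 0.2229 0.306 ]
hoodS [0.4848 0.0985 0.306 ]
hoodS [0.5684 0.1303 0.306 ]
hoodS [0.5193 0.2489 0.306 ]
[[0.67, 0.65, -0.36], [0.74, -0.58, 0.34], [0.01, -0.5, -0.87]]
```

```bash
cat >> h.py <<'E'
def ori(head,lean):
    h=np.radians(head);l=np.radians(lean);hx=np.array([np.cos(h),np.sin(h),0])
    z=np.sin(l)*hx-np.cos(l)*np.array([0,0,1]); y=np.array([hx[1],-hx[0],0]); return np.column_stack([np.cross(y,z),y,z])
def goto(grip,head,lean=43,back=0.,p0=None,R0=None):
    """print shift (50mm units) and rotvec from current pose so that grasp point is `back` behind grip"""
    o=ctrl.get_obs(); p0=o["eef_pos"] if p0 is None else p0; R0=R.from_quat(o["eef_rot"],scalar_first=True) if R0 is None else R0
    M=ori(head,lean); t=np.asarray(grip)+(.019-back)*M[:,2]
    s=(t-p0)/.05; r=(R.from_matrix(M)*R0.inv()).as_rotvec()
    print("tcp target",t.round(4),"shift",s.round(3),"turn",r.round(4),"deg",np.degrees(np.linalg.norm(r)).round(1)); return s,r
E
python3 - <<'E'
from h import *
goto((.427,-.266,.032),86.3,43,.15)
E
```

```text
tcp target [ 0.4212 -0.3552  0.1278] shift [ 4.561  3.718 -2.054] turn [ 0.6317 -0.4785  1.1053] deg 77.9
```

Request:
{"method": "move_arm", "body": {
  "plan": [0.46,0.37,0,0.063,-0.048,0.11,0.91,0.74,0,0.126,-0.096,0.22,1.37,1.11,0,0.19,-0.144,0.33,1.82,1.49,-0.2,0.253,-0.192,0.44,2.28,1.86,-0.5,0.316,-0.24,0.55,2.74,2.23,-0.8,0.38,-0.287,0.66,3.19,2.6,-1.1,0.443,-0.335,0.77,3.65,2.97,-1.4,0.506,-0.383,0.88,4.1,3.35,-1.7,0.57,-0.43,0.99,4.56,3.72,-2.05,0.632,-0.479,1.105],
  "grip": 85
}}

```text
time_s: 1.35
eef_pos: [0.4218, -0.3551, 0.128]
eef_rot: [-0.251, 0.678, 0.637, 0.269]
wrist_force: [-0.4, -0.4, 0.0]
opening: 0.998
grasp_force: 0.0
```

```bash
python3 - <<'E'
from h import *
import pickle
c=snap("wrist","w1.png"); pickle.dump({k:np.asarray(v) for k,v in c.items()},open("w1.pkl","wb"))
o=ctrl.get_obs(); print(o["time_s"],o["q"].round(3),o["eef_pos"],R.from_quat(o["eef_rot"],scalar_first=True).as_matrix().round(3).tolist(),c["origin"],c["fx"],o["wrist_force"])
E
```

```text
1.4 [-1.116  0.661  1.367  0.355  1.792 -1.106] [ 0.42344061 -0.35115663  0.1244051 ] [[0.039, 0.998, 0.041], [0.723, -0.056, 0.689], [0.69, 0.003, -0.724]] [ 0.41708969 -0.39578309  0.28582109] 278.68799898427795 [-1.0975744   4.24118808 -1.0137651 ]
```

View pics/w1.png

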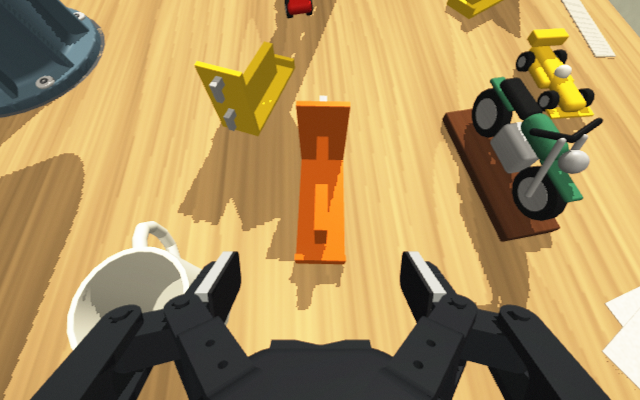

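The wrist view shows the orange hanger dead ahead: plate top edge at row ~103 (296–350), lip at row ~262 (294–346). The mug is close on the left at (130,290).

```bash
python3 - <<'E'
from h import *
import pickle
T=pickle.load(open("top0.pkl","rb"));W=pickle.load(open("w1.pkl","rb"))
h=cv2.cvtColor(W["im"],cv2.COLOR_BGR2HSV); m=cv2.inRange(h,(4,170,60),(17,255,255)); m[:95]=0; m[275:]=0; m[:,:285]=0; m[:,360:]=0
ct=max(cv2.findContours(m,0,1)[0],key=cv2.contourArea); print(cv2.approxPolyDP(ct,2,True)[:,0].tolist())
for r in (103,110,130,150,165,180,200,220,240,255,260):
    x=np.where(m[r])[0]; print(r,x.min(),x.max(),end="; ")
print()
cv2.imwrite("pics/w1c.png",cv2.resize(W["im"][90:275,270:370],None,fx=3.2,fy=3.2,interpolation=cv2.INTER_CUBIC))
print("mug", onz(T,424,271,.095), onz(W,128,295,.095), "mug right edge",onz(W,192,280,.095))
E
```

```text
[[297, 101], [302, 158], [294, 259], [297, 263], [344, 263], [341, 166], [349, 106], [318, 106], [314, 101]]
103 296 318; 110 297 349; 130 299 346; 150 301 343; 165 301 342; 180 300 342; 200 299 343; 220 298 343; 240 297 344; 255 294 345; 260 295 345; 
mug [ 0.29574653 -0.36266862  0.095     ] [ 0.29400819 -0.36647676  0.095     ] mug right edge [ 0.33431224 -0.35950872  0.095     ]
```

View pics/w1c.png

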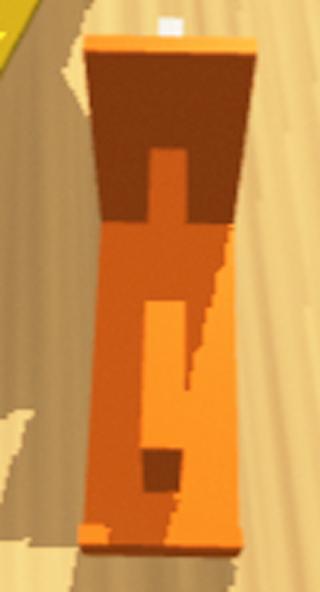

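```bash
python3 - <<'E'
from h import *
import pickle
W=pickle.load(open("w1.pkl","rb"))
f=lambda x,y,z:onz(W,270+x/3.2-.3,90+y/3.2-.3,z)[:2]
rl,rr=f(83,37,.092),f(256,38,.092)
wl,wr=f(141,449,.048),f(184,449,.048)
ll,lr=f(79,545,.016),f(242,545,.016)
tb=[f(144,498,.004) if 0 else f(148,222,.004)]
for n,a,b in(("rear",rl,rr),("web",wl,wr),("lip",ll,lr)): print(n,a.round(4),b.round(4),"mid",((a+b)/2).round(4),"w",np.linalg.norm(b-a).round(4))
r,w,l=(rl+rr)/2,(wl+wr)/2,(ll+lr)/2
for n,v in(("r-w",r-w),("r-l",r-l)): print(n,np.linalg.norm(v).round(4),np.degrees(np.arctan2(v[1],v[0])).round(2))
E
```

```text
rear [ 0.4072 -0.2027] [ 0.457  -0.2062] mid [ 0.4321 -0.2045] w 0.0499
web [ 0.4172 -0.3134] [ 0.4292 -0.3141] mid [ 0.4232 -0.3137] w 0.0121
lip [ 0.3967 -0.3317] [ 0.4461 -0.3348] mid [ 0.4214 -0.3333] w 0.0495
r-w 0.1097 85.33
r-l 0.1292 85.26
```

```bash
python3 - <<'E'
from h import *
goto((.4272,-.2641,.032),85.4,43,0)
E
```

```text
tcp target [ 0.4282 -0.2512  0.0181] shift [ 0.096  1.999 -2.126] turn [-0.0104  0.0037 -0.0239] deg 1.5
```

Request:
{"method": "move_arm", "body": {
  "plan": [0.14,0.3,-0.3,0,0,-0.016,0.14,0.6,-0.6,0,0,-0.016,0.14,0.9,-0.92,0,0,-0.016,0.14,1.2,-1.25,0,0,-0.016,0.14,1.5,-1.6,0,0,-0.016,0.14,1.6,-1.7,0,0,-0.016,0.14,1.6,-1.7,0,0,-0.016,0.14,1.6,-1.7,0,0,-0.016]
}}

```text
time_s: 2.4
eef_pos: [0.4286, -0.2766, 0.0444]
eef_rot: [-0.247, 0.684, 0.631, 0.27]
wrist_force: [0.1, -0.1, 1.1]
opening: 0.994
grasp_force: 0.0
```

```bash
python3 - <<'E'
from h import *
o=ctrl.get_obs();print(o["time_s"],o["eef_pos"],o["wrist_force"],o["torque"])
goto((.4272,-.2641,.032),85.4,43,0)
E
```

```text
2.4 [ 0.42860933 -0.27660766  0.04438498] [ 0.07835646 -0.10846656  1.05745777] [-0.31009068  0.04271937  0.01098953]
tcp target [ 0.4282 -0.2512  0.0181] shift [-0.007  0.508 -0.526] turn [0.0013 0.002  0.002 ] deg 0.2
```

Request:
{"method": "move_arm", "body": {
  "plan": [0,0.25,-0.26,0,0,0,0,0.5,-0.5,0,0,0,0,0.5,-0.5,0,0,0]
}}

```text
time_s: 2.78
eef_pos: [0.4274, -0.248, 0.0176]
eef_rot: [-0.25, 0.684, 0.63, 0.27]
wrist_force: [0.1, 0.2, 0.6]
opening: 0.993
grasp_force: 0.0
```

Request:
{"method": "move_arm", "body": {
  "plan": [0,0,0,0,0,0,0,0,0,0,0,0,0,0,0,0,0,0,0,0,0,0,0,0,0,0,0,0,0,0,0,0,0,0,0,0,0,0,0,0,0,0],
  "grip": 0
}}

```text
time_s: 3.65
eef_pos: [0.4285, -0.251, 0.0191]
eef_rot: [-0.248, 0.684, 0.631, 0.27]
wrist_force: [1.1, -2.1, 3.4]
opening: 0.132
grasp_force: 59.0
```

```bash
python3 - <<'E'
from h import *
goto((.567,-.009,.105),111.3,43,0, np.array([.4282,-.250,.018]), R.from_matrix(ori(85.4,43)))
E
```

```text
tcp target [0.5623 0.0031 0.0911] shift [2.682 5.061 1.462] turn [0.    0.    0.452] deg 25.9
```

Request:
{"method": "move_arm", "body": {
  "plan": [0,0,0.3,0,0,0,0,0,0.8,0,0,0,0,0,1.3,0,0,0,0,0,1.8,0,0,0,0,0,1.8,0,0,0,0,0,1.8,0,0,0]
}}

```text
time_s: 4.4
eef_pos: [0.4279, -0.2501, 0.1081]
eef_rot: [-0.248, 0.684, 0.63, 0.27]
wrist_force: [0.5, -0.9, -3.4]
opening: 0.135
grasp_force: 58.7
```

Request:
{"method": "move_arm", "body": {
  "plan": [0.2,0.3,0,0,0,0.03,0.5,0.9,0,0,0,0.08,0.9,1.6,0,0,0,0.14,1.3,2.4,0,0,0,0.21,1.7,3.2,0,0,0,0.28,2.1,4.0,-0.1,0,0,0.35,2.5,4.7,-0.2,0,0,0.42,2.68,5.06,-0.3,0,0,0.452,2.68,5.06,-0.3,0,0,0.452,2.68,5.06,-0.3,0,0,0.452]
}}

```text
time_s: 5.65
eef_pos: [0.5616, 0.0029, 0.0931]
eef_rot: [-0.303, 0.525, 0.768, 0.207]
wrist_force: [-1.1, -0.9, -3.8]
opening: 0.13
grasp_force: 58.9
```

```bash
python3 - <<'E'
from h import *
import pickle
c=snap("wrist","w2.png"); pickle.dump({k:np.asarray(v) for k,v in c.items()},open("w2.pkl","wb"))
o=ctrl.get_obs(); print(o["time_s"],o["q"].round(3),o["eef_pos"],o["wrist_force"],o["torque"],c["origin"])
E
```

```text
5.7 [-0.48   0.644  1.466  0.469  1.636 -0.967] [0.56180317 0.00224625 0.09337466] [-0.35723915 -0.71547085 -3.12964426] [-0.7270568  -0.25265869 -0.0443205 ] [ 0.57432386 -0.03503993  0.25089685]
```

View pics/w2.png

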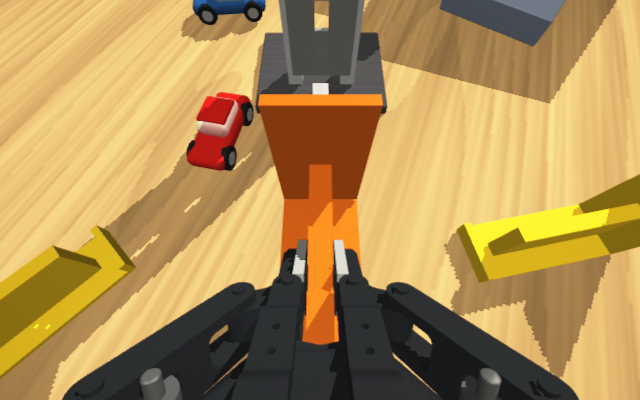

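The view shows the strip ahead at columns 280–362, with only its lowest slot visible, at (321,~0–31). The red car is at (220,130), to the left of the path. I'll tip the camera up briefly to see the upper slots.

Request:
{"method": "move_arm", "body": {
  "plan": [0,0,0.1,0.12,0.045,0,0,0,0.3,0.24,0.095,0,0,0,0.5,0.36,0.14,0,0,0,0.5,0.42,0.165,0,0,0,0.5,0.42,0.165,0,0,0,0.5,0.42,0.165,0]
}}

```text
time_s: 6.45
eef_pos: [0.5624, 0.0019, 0.119]
eef_rot: [-0.466, 0.467, 0.681, 0.319]
wrist_force: [0.6, 0.0, -3.1]
opening: 0.132
grasp_force: 59.3
```

```bash
python3 - <<'E'
from h import *
import pickle
c=snap("wrist"); pickle.dump({k:np.asarray(v) for k,v in c.items()},open("w3.pkl","wb"))
o=ctrl.get_obs(); print(o["time_s"],o["q"].round(3),o["eef_pos"],o["wrist_force"],c["origin"])
cv2.imwrite("pics/w3.png",cv2.resize(c["im"][0:200,220:420],None,fx=3,fy=3,interpolation=cv2.INTER_CUBIC))
E
```

```text
6.5 [-0.553  0.875  1.291  0.666  1.996 -0.99 ] [0.56249893 0.00206693 0.11932317] [-0.20159845 -0.33915721 -3.22826585] [ 0.59834681 -0.09626901  0.24392026]
```

View pics/w3.png

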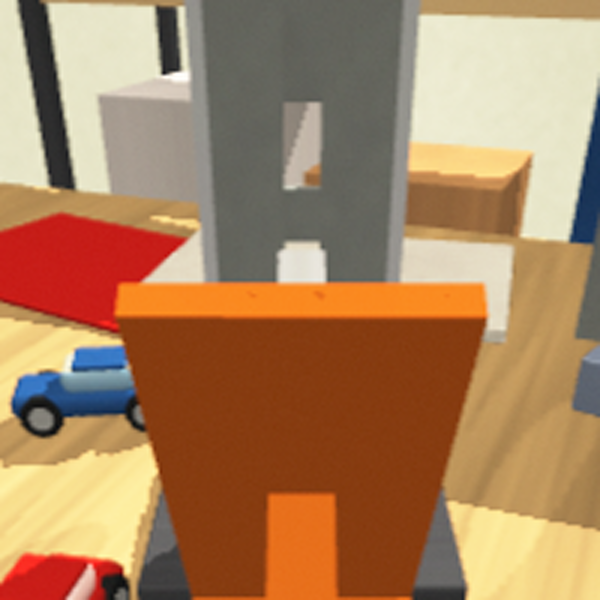

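The crop shows one slot through the strip at crop (283–322, 102–187), i.e. pixels u 314–327, v 34–62. The strip's edges are at crop x≈190–203 and 405–418.

```bash
python3 - <<'E'
from h import *
import pickle
W=pickle.load(open("w3.pkl","rb"))
g=cv2.cvtColor(W["im"],cv2.COLOR_BGR2GRAY)
for v in(5,20,45,70): print(v,g[v,278:300].tolist(),g[v,348:364].tolist())
for v in(40,48,56): print(v,g[v,308:334].tolist())
print("col",[g[28:68,u].tolist() for u in(317,321,325)])
h=np.radians(111.3);n=np.array([np.cos(h),np.sin(h),0]);yy=np.array([-n[1],n[0],0])
P=np.array([.4835,.205,.15])
def onf(u,v,d=0):
    o,r=ray(W,u,v); t=((P-o)@n+d)/(r@n); q=o+t*r; return np.array([(q-P)@yy,q[2]]).round(4)
for p in((314.,34),(327.,34),(314,62),(327,62)): print(p,onf(*p), onf(*p,.01))
for v in(5,45,75): print([onf(u,v) for u in ((282+v*.06),(358-v*.05))])
E
```

```text
5 [74, 180, 229, 202, 145, 145, 146, 145, 138, 116, 98, 97, 99, 98, 98, 97, 98, 97, 97, 98, 98, 98] [99, 101, 100, 100, 97, 105, 128, 147, 146, 147, 146, 180, 220, 226, 226, 226]
20 [56, 57, 173, 230, 210, 159, 148, 148, 148, 141, 118, 101, 100, 98, 100, 101, 99, 101, 98, 98, 99, 100] [99, 99, 99, 101, 106, 130, 145, 146, 147, 147, 185, 225, 231, 231, 231, 232]
45 [148, 149, 151, 148, 148, 150, 148, 147, 147, 149, 149, 132, 106, 102, 101, 101, 102, 100, 98, 98, 99, 97] [100, 100, 99, 119, 140, 148, 148, 147, 173, 218, 231, 232, 232, 232, 233, 233]
70 [152, 153, 152, 152, 152, 150, 148, 145, 146, 148, 149, 147, 142, 121, 102, 102, 102, 100, 101, 97, 98, 99] [100, 105, 131, 148, 149, 147, 143, 123, 104, 105, 106, 106, 108, 109, 107, 109]
40 [99, 99, 100, 100, 99, 98, 118, 134, 134, 134, 133, 134, 156, 180, 184, 182, 183, 183, 167, 125, 101, 101, 101, 101, 101, 100]
48 [97, 99, 100, 101, 101, 102, 116, 135, 137, 136, 161, 186, 184, 184, 184, 183, 183, 183, 166, 124, 100, 99, 101, 99, 98, 99]
56 [100, 100, 101, 101, 99, 101, 120, 164, 187, 187, 188, 185, 183, 185, 179, 163, 151, 147, 130
[... 256 characters left out ...]
, 132, 133, 154, 160, 160, 180, 185, 183, 185, 185, 186, 185, 185, 184, 184, 186, 185, 186, 186, 185, 185, 185, 160, 147, 146, 146, 157, 141, 109, 99, 102, 101, 100], [96, 97, 96, 95, 97, 97, 171, 184, 183, 182, 184, 183, 183, 183, 184, 183, 184, 183, 184, 182, 183, 184, 183, 184, 183, 184, 178, 154, 147, 142, 119, 113, 111, 118, 132, 109, 100, 100, 98, 100]]
(314.0, 34) [0.0074 0.1967] [0.0075 0.1952]
(327.0, 34) [-0.0057  0.1967] [-0.006   0.1952]
(314, 62) [0.0077 0.1708] [0.0079 0.1686]
(327, 62) [-0.0061  0.1708] [-0.0064  0.1686]
[array([0.0371, 0.2207]), array([-0.0346,  0.2206])]
[array([0.0376, 0.1869]), array([-0.0354,  0.1868])]
[array([0.038 , 0.1578]), array([-0.0361,  0.1577])]
```

```bash
python3 - <<'E'
from h import *
import pickle
W=pickle.load(open("w3.pkl","rb"))
o=ctrl.get_obs(); Rt=R.from_quat(o["eef_rot"],scalar_first=True).as_matrix(); p=o["eef_pos"]
print("heading,lean",np.degrees(np.arctan2(Rt[1,2],Rt[0,2])),np.degrees(np.arccos(-Rt[2,2])), Rt[:,1])
# hanger frame in tool: at grasp lean 43, heading 85.3; use frame from nominal
M=ori(85.4,43); H=np.column_stack([[np.cos(np.radians(85.3)),np.sin(np.radians(85.3)),0],[-np.sin(np.radians(85.3)),np.cos(np.radians(85.3)),0],[0,0,1]])
g=np.array([.4272,-.2641,.032]); t=np.array([.4285,-.251,.0191])
q=R.from_quat([-.248,.684,.631,.27],scalar_first=True).as_matrix()
rel=q.T@(g-t); Hr=q.T@H
gw=p+Rt@rel; Hw=Rt@Hr; print("grip",gw,"hx",Hw[:,0])
for n,l in(("rearL",(.06,.025,.06)),("rearR",(.06,-.025,.06)),("frontL",(.054,.025,.06)),("frontR",(.054,-.025,.06)),("tabtip",(.074,0,.053))):
    u=proj(W,gw+Hw@np.array(l)); print(n,u.round(1),"crop",((u-[220,0])*3).round(0))
h=np.radians(111.3);n=np.array([np.cos(h),np.sin(h),0]);yy=np.array([-n[1],n[0],0]);P=np.array([.4835,.205,.15])
c=np.array([.5622,.003,.093]) # commanded before tilt
for d,z in((.09,.1415),):
    # TCP such that hanger grip at P-d n + .0005 yy
    G=P-d*n+.001*yy; G[2]=z; Mt=ori(111.3,43); tc=G-Mt@rel; print("tcp",tc, "cmd now approx",c+[0,0,.025],"shift",((tc-c-[0,0,.025])/.05).round(3))
pickle.dump((rel,Hr),open("rel.pkl","wb"))
E
```

```text
heading,lean 111.17165502887764 68.75898481871965 [9.32492311e-01 3.61189819e-01 7.31851350e-05]
grip [ 0.56860465 -0.01429236  0.12522266] hx [-0.32451438  0.84016722  0.43452211]
rearL [263.3  95.2] crop [130. 286.]
rearR [385.9  95.3] crop [498. 286.]
frontL [262.1 106.5] crop [126. 319.]
frontR [387.4 106.5] crop [502. 320.]
tabtip [324.1  84. ] crop [312. 252.]
tcp [0.51068021 0.13312491 0.12859875] cmd now approx [0.5622 0.003  0.118 ] shift [-1.03   2.602  0.212]
```

Request:
{"method": "move_arm", "body": {
  "plan": [0,0,0.1,-0.12,-0.047,0,-0.1,0.2,0.19,-0.24,-0.094,0,-0.2,0.5,0.19,-0.36,-0.141,0,-0.4,1.0,0.19,-0.42,-0.165,0,-0.6,1.5,0.19,-0.42,-0.165,0,-0.8,2.0,0.19,-0.42,-0.165,0,-0.92,2.4,0.19,-0.42,-0.165,0,-0.99,2.63,0.19,-0.42,-0.165,0,-0.99,2.63,0.19,-0.42,-0.165,0,-0.99,2.63,0.19,-0.42,-0.165,0]
}}

```text
time_s: 7.75
eef_pos: [0.5133, 0.1333, 0.1283]
eef_rot: [-0.302, 0.526, 0.768, 0.208]
wrist_force: [1.2, 0.6, -3.6]
opening: 0.133
grasp_force: 59.1
```

```bash
cat >> h.py <<'E'
def st(P=np.array([.4835,.205,.15]),hd=111.3):
    import pickle; rel,Hr=pickle.load(open("rel.pkl","rb"))
    o=ctrl.get_obs(); Rt=R.from_quat(o["eef_rot"],scalar_first=True).as_matrix(); g=o["eef_pos"]+Rt@rel; H=Rt@Hr
    h=np.radians(hd);n=np.array([np.cos(h),np.sin(h),0]);yy=np.array([-n[1],n[0],0])
    print("t",round(o["time_s"],2),"grip in slots mm",(np.array([(g-P)@n,(g-P)@yy,g[2]-.15])*1e3).round(1),"heading",np.degrees(np.arctan2(H[1,0],H[0,0])).round(2),"pitch",np.degrees(H[2,0]).round(2),"F stand axes",np.array([o["wrist_force"]@n,o["wrist_force"]@yy,o["wrist_force"][2]]).round(1),"tq",o["torque"].round(2),"open",round(o["opening"],3))
E
python3 - <<'E'
from h import *
st()
c=snap("wrist","w4.png")
E
```

```text
t 7.75 grip in slots mm [-90.8  -1.5  -8.8] heading 111.13 pitch -0.03 F stand axes [ 0.1 -1.3 -3.6] tq [-0.68 -0.19  0.  ] open 0.133
```

View pics/w4.png

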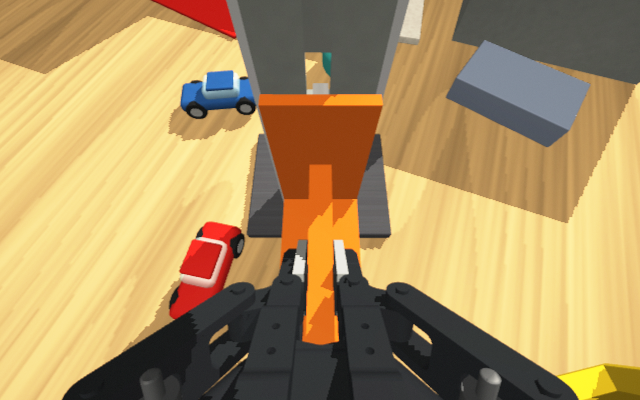

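The view shows the upper slot at columns 305–331 and the tab at 313–327, just left of aligned by about 1 mm. I'll advance gently with that correction.

Request:
{"method": "move_arm", "body": {
  "plan": [-0.03,0.05,0,0,0,0,-0.05,0.1,0,0,0,0,-0.07,0.15,0,0,0,0,-0.09,0.2,0,0,0,0,-0.117,0.255,0,0,0,0,-0.117,0.255,0,0,0,0]
}}

```text
time_s: 8.55
eef_pos: [0.5068, 0.1469, 0.1283]
eef_rot: [-0.302, 0.525, 0.768, 0.208]
wrist_force: [-0.1, -0.7, -3.7]
opening: 0.135
grasp_force: 59.1
```

```bash
python3 -c "
from h import *
st()"
```

```text
t 8.55 grip in slots mm [-75.7  -0.3  -8.8] heading 111.18 pitch 0.02 F stand axes [-0.6  0.3 -3.7] tq [-0.74 -0.23  0.  ] open 0.135
```

Now small steps, 2 mm per row for 6 mm, then check.

Request:
{"method": "move_arm", "body": {
  "plan": [-0.015,0.037,0,0,0,0,-0.03,0.075,0,0,0,0,-0.044,0.112,0,0,0,0,-0.044,0.112,0,0,0,0]
}}

```text
time_s: 9.05
eef_pos: [0.5046, 0.1525, 0.1283]
eef_rot: [-0.302, 0.525, 0.768, 0.208]
wrist_force: [-0.2, -0.2, -2.8]
opening: 0.132
grasp_force: 59.1
```

```bash
python3 -c "
from h import *
st()"
```

```text
t 9.05 grip in slots mm [-69.8  -0.3  -8.8] heading 111.17 pitch 0.02 F stand axes [-0.1  0.3 -2.8] tq [-0.68 -0.28  0.03] open 0.132
```

Request:
{"method": "move_arm", "body": {
  "plan": [-0.015,0.037,0,0,0,0,-0.03,0.075,0,0,0,0,-0.03,0.075,0,0,0,0]
}}

```text
time_s: 9.43
eef_pos: [0.5031, 0.1562, 0.1283]
eef_rot: [-0.302, 0.525, 0.768, 0.208]
wrist_force: [0.5, -0.3, -4.2]
opening: 0.134
grasp_force: 59.1
```

```bash
python3 -c "
from h import *
st()"
```

```text
t 9.43 grip in slots mm [-65.7  -0.3  -8.8] heading 111.17 pitch 0.02 F stand axes [-0.4 -0.3 -4.2] tq [-0.66 -0.23 -0.  ] open 0.134
```

Request:
{"method": "move_arm", "body": {
  "plan": [-0.015,0.037,0,0,0,0,-0.03,0.075,0,0,0,0,-0.03,0.075,0,0,0,0]
}}

```text
time_s: 9.8
eef_pos: [0.5016, 0.16, 0.1283]
eef_rot: [-0.302, 0.525, 0.768, 0.208]
wrist_force: [-0.2, 0.4, -2.7]
opening: 0.131
grasp_force: 59.1
```

```bash
python3 -c "
from h import *
st()"
```

```text
t 9.8 grip in slots mm [-61.7  -0.3  -8.8] heading 111.17 pitch 0.02 F stand axes [ 0.5  0.  -2.7] tq [-0.74 -0.19 -0.  ] open 0.131
```

Request:
{"method": "move_arm", "body": {
  "plan": [-0.008,0.019,0,0,0,0,-0.015,0.037,0,0,0,0,-0.015,0.037,0,0,0,0]
}}

```text
time_s: 10.18
eef_pos: [0.5009, 0.1617, 0.1283]
eef_rot: [-0.302, 0.525, 0.768, 0.208]
wrist_force: [-0.6, 0.7, -4.1]
opening: 0.13
grasp_force: 59.1
```

```bash
python3 -c "
from h import *
st()"
```

```text
t 10.18 grip in slots mm [-59.8  -0.3  -8.8] heading 111.16 pitch 0.02 F stand axes [ 0.8  0.3 -4.1] tq [-0.73 -0.24 -0.03] open 0.13
```

Request:
{"method": "move_arm", "body": {
  "plan": [-0.008,0.019,0,0,0,0,-0.015,0.037,0,0,0,0,-0.015,0.037,0,0,0,0]
}}

```text
time_s: 10.55
eef_pos: [0.5009, 0.1621, 0.1282]
eef_rot: [-0.301, 0.526, 0.768, 0.207]
wrist_force: [1.1, -7.9, -2.2]
opening: 0.133
grasp_force: 60.0
```

```bash
python3 -c "
from h import *
st()"
```

```text
t 10.55 grip in slots mm [-59.5  -0.4  -8.8] heading 111.12 pitch -0.15 F stand axes [-7.7  1.8 -2.2] tq [-1.23 -0.24  0.26] open 0.133
```

Request:
{"method": "move_arm", "body": {
  "plan": [0.004,-0.012,-0.04,0,0,0,0.004,-0.012,-0.08,0,0,0,0.004,-0.012,-0.12,0,0,0,0.004,-0.012,-0.16,0,0,0,0.004,-0.012,-0.16,0,0,0]
}}

```text
time_s: 11.18
eef_pos: [0.5013, 0.1622, 0.1203]
eef_rot: [-0.301, 0.526, 0.768, 0.208]
wrist_force: [3.0, -4.9, -2.8]
opening: 0.131
grasp_force: 59.9
```

```bash
python3 -c "
from h import *
st()"
```

```text
t 11.18 grip in slots mm [-59.5  -0.8 -16.8] heading 111.11 pitch -0.08 F stand axes [-5.7 -1.1 -2.8] tq [-0.96 -0.47 -0.06] open 0.131
```

Request:
{"method": "move_arm", "body": {
  "plan": [0,0,-0.04,0,0,0,0,0,-0.08,0,0,0,0,0,-0.08,0,0,0]
}}

```text
time_s: 11.55
eef_pos: [0.5014, 0.1622, 0.1163]
eef_rot: [-0.301, 0.526, 0.768, 0.208]
wrist_force: [3.4, -5.2, -1.8]
opening: 0.131
grasp_force: 59.9
```

```bash
python3 -c "
from h import *
st()"
```

```text
t 11.55 grip in slots mm [-59.5  -0.8 -20.8] heading 111.1 pitch -0.08 F stand axes [-6.1 -1.3 -1.8] tq [-1.   -0.47  0.02] open 0.131
```

Request:
{"method": "move_arm", "body": {
  "plan": [0,0,-0.02,0,0,0,0,0,-0.04,0,0,0,0,0,-0.04,0,0,0]
}}

```text
time_s: 11.92
eef_pos: [0.5014, 0.1622, 0.1144]
eef_rot: [-0.301, 0.526, 0.768, 0.208]
wrist_force: [2.2, -6.2, -1.6]
opening: 0.137
grasp_force: 60.0
```

```bash
python3 -c "
from h import *
st()"
```

```text
t 11.93 grip in slots mm [-59.5  -0.9 -22.6] heading 111.1 pitch -0.08 F stand axes [-6.6  0.2 -1.6] tq [-0.94 -0.4  -0.01] open 0.137
```

Request:
{"method": "move_arm", "body": {
  "plan": [0,0,-0.02,0,0,0,0,0,-0.04,0,0,0,0,0,-0.04,0,0,0]
}}

```text
time_s: 12.3
eef_pos: [0.5015, 0.1622, 0.1134]
eef_rot: [-0.301, 0.525, 0.768, 0.208]
wrist_force: [0.8, -7.5, 4.1]
opening: 0.131
grasp_force: 60.9
```

```bash
python3 -c "
from h import *
st()"
```

```text
t 12.3 grip in slots mm [-59.6  -1.  -23.7] heading 111.13 pitch -0.03 F stand axes [-7.3  2.   4.1] tq [-0.44  0.1   0.16] open 0.131
```

Request:
{"method": "move_arm", "body": {
  "plan": [0,0,-0.02,0,0,0,0,0,-0.04,0,0,0,0,0,-0.04,0,0,0]
}}

```text
time_s: 12.68
eef_pos: [0.5017, 0.1622, 0.113]
eef_rot: [-0.302, 0.525, 0.768, 0.209]
wrist_force: [-1.1, -10.2, 13.3]
opening: 0.131
grasp_force: 62.1
```

```bash
python3 -c "
from h import *
st()"
```

```text
t 12.68 grip in slots mm [-59.7  -1.1 -24.1] heading 111.17 pitch 0.06 F stand axes [-9.1  4.7 13.3] tq [0.47 0.84 0.62] open 0.131
```

Request:
{"method": "move_arm", "body": {
  "plan": [0,0,-0.02,0,0,0,0,0,-0.04,0,0,0,0,0,-0.04,0,0,0]
}}

```text
time_s: 13.05
eef_pos: [0.5022, 0.1616, 0.111]
eef_rot: [-0.301, 0.525, 0.768, 0.209]
wrist_force: [-0.7, -12.8, 13.8]
opening: 0.131
grasp_force: 62.5
```

```bash
python3 -c "
from h import *
st()
c=snap('wrist','w5.png')"
```

```text
t 13.05 grip in slots mm [-60.4  -1.3 -26.1] heading 111.15 pitch -0.02 F stand axes [-11.6   5.3  13.8] tq [0.14 0.8  0.65] open 0.131
```

View pics/w5.png

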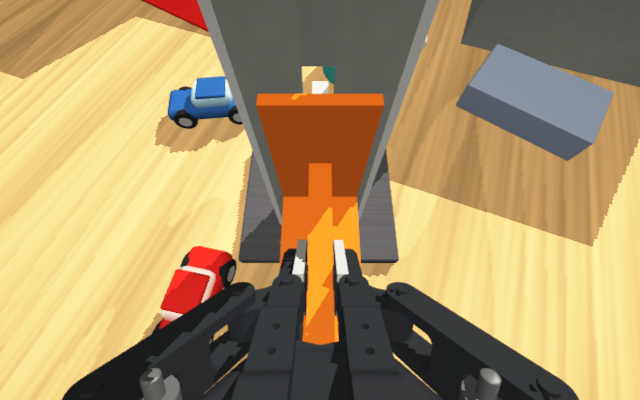

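The plate top sits at row ~94, just below the slot's upper end, with the tab seen through the slot. I'll check whether the hanger moved down or slipped in the fingers.

```bash
python3 - <<'E'
from h import *
for f in("w2","w4","w5"):
    im=cv2.imread(f"pics/{f}.png"); h=cv2.cvtColor(im,cv2.COLOR_BGR2HSV); m=cv2.inRange(h,(4,170,60),(17,255,255)); m[:85]=0
    print(f,[int(np.where(m[85:130,u])[0][0]+85) for u in(270,290,350,370)],[int(x) for x in (np.where(m[100])[0].min(),np.where(m[100])[0].max())],im[88:100,290,2].tolist(),"front",im[98:112,290,2].tolist())
E
```

```text
w2 [94, 94, 94, 94] [205, 381] [61, 57, 55, 56, 55, 58, 229, 251, 253, 253, 253, 253] front [253, 253, 253, 253, 253, 253, 253, 214, 142, 131, 132, 130, 131, 131]
w4 [94, 94, 94, 94] [259, 382] [87, 86, 86, 86, 86, 88, 176, 216, 223, 222, 223, 223] front [223, 223, 223, 223, 223, 222, 223, 181, 151, 146, 148, 145, 146, 146]
w5 [94, 94, 94, 94] [257, 383] [89, 89, 89, 92, 90, 154, 221, 229, 230, 229, 230, 229] front [230, 229, 229, 229, 229, 229, 230, 187, 153, 148, 149, 146, 147, 148]
```

The plate came about 2 mm nearer the camera, so the hanger is seated about 4 mm above nominal, as the images predicted, and the fingers slipped. I'll relieve the load and open.

Request:
{"method": "move_arm", "body": {
  "plan": [0.01,-0.03,0.03,0,0,0,0.01,-0.03,0.05,0,0,0,0.01,-0.03,0.05,0,0,0]
}}

```text
time_s: 13.48
eef_pos: [0.5017, 0.1614, 0.1113]
eef_rot: [-0.302, 0.525, 0.768, 0.208]
wrist_force: [4.7, -2.3, 3.7]
opening: 0.133
grasp_force: 60.6
```

```bash
python3 -c "
from h import *
st()"
```

```text
t 13.47 grip in slots mm [-60.4  -0.9 -25.8] heading 111.12 pitch -0.0 F stand axes [-3.9 -3.5  3.7] tq [-0.04 -0.29 -0.32] open 0.133
```

Request:
{"method": "move_arm", "body": {
  "plan": [0,0,0.01,0,0,0,0,0,0.01,0,0,0,0,0,0.01,0,0,0,0,0,0.01,0,0,0,0,0,0.01,0,0,0,0,0,0.01,0,0,0,0,0,0.01,0,0,0],
  "grip": 70
}}

```text
time_s: 14.35
eef_pos: [0.5009, 0.1614, 0.1113]
eef_rot: [-0.302, 0.525, 0.768, 0.208]
wrist_force: [0.4, 0.1, -0.1]
opening: 0.817
grasp_force: 0.0
```

```bash
python3 -c "
from h import *
st()
c=snap('wrist','w6.png')
im=c['im']; h=cv2.cvtColor(im,cv2.COLOR_BGR2HSV); m=cv2.inRange(h,(4,170,60),(17,255,255)); m[:75]=0
print([int(np.where(m[75:130,u])[0][0]+75) for u in(270,290,350,370)],im[85:112,290,2].tolist())"
```

```text
t 14.35 grip in slots mm [-60.2  -0.2 -25.8] heading 111.16 pitch 0.01 F stand axes [-0.1 -0.4 -0.1] tq [-0.31 -0.13 -0.02] open 0.817
[95, 95, 95, 95] [90, 90, 90, 89, 88, 89, 90, 90, 90, 121, 218, 230, 230, 229, 229, 230, 230, 229, 230, 230, 229, 218, 167, 150, 150, 150, 149]
```

View pics/w6.png

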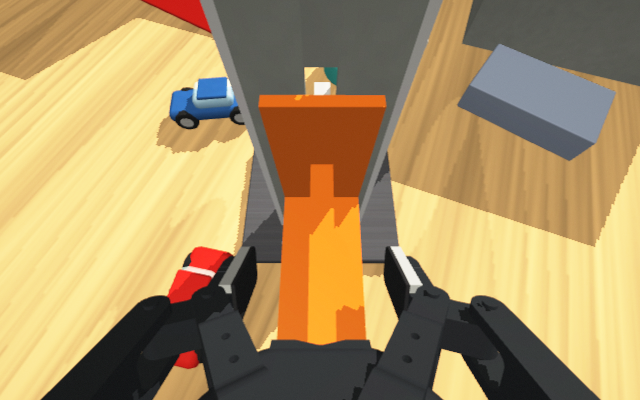

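It hangs free with the fingers clear of it: plate top at row 95, tab visible in the slot. I'll retreat along the tool axis.

Request:
{"method": "move_arm", "body": {
  "plan": [0.03,-0.076,0.088,0,0,0,0.1,-0.25,0.29,0,0,0,0.2,-0.5,0.58,0,0,0,0.3,-0.76,0.88,0,0,0,0.4,-1.02,1.17,0,0,0,0.5,-1.27,1.46,0,0,0,0.6,-1.53,1.76,0,0,0,0.6,-1.53,1.76,0,0,0,0.6,-1.53,1.76,0,0,0]
}}

```text
time_s: 15.52
eef_pos: [0.5306, 0.0851, 0.1989]
eef_rot: [-0.303, 0.525, 0.768, 0.207]
wrist_force: [-0.4, 0.8, -1.1]
opening: 0.816
grasp_force: 0.0
```

```bash
python3 - <<'E'
from h import *
st()
a=snap("wrist"); s=snap("scene")
W=np.zeros((600,800,3),np.uint8); W[:320,:512]=cv2.resize(a["im"],(512,320)); W[320:600,:480]=cv2.resize(s["im"][110:180,290:410],None,fx=4,fy=4,interpolation=cv2.INTER_CUBIC)
cv2.imwrite("pics/m7.png",W); cv2.imwrite("pics/w7.png",a["im"])
import pickle; pickle.dump({k:np.asarray(v) for k,v in a.items()},open("w7.pkl","wb"))
h=np.radians(111.3);n=np.array([np.cos(h),np.sin(h),0]);yy=np.array([-n[1],n[0],0]);P=np.array([.4835,.205,.15])
for off in(0.004,0.010,0.016):
    b=P+[0,0,-.15+.122+off]
    print(off,[proj(a,b-d*n+y*yy+[0,0,z]).round(1).tolist() for d,y,z in((0,.025,.06),(0,-.025,.06),(.13,.025,-.016),(.13,-.025,-.016))])
m=cv2.inRange(cv2.cvtColor(a["im"],cv2.COLOR_BGR2HSV),(4,170,60),(17,255,255)); ct=max(cv2.findContours(m,0,1)[0],key=cv2.contourArea); print(cv2.approxPolyDP(ct,2,True)[:,0].tolist())
E
```

```text
t 15.53 grip in slots mm [-1.42e+02 -1.00e-01  6.18e+01] heading 111.16 pitch 0.05 F stand axes [ 0.9  0.1 -1.1] tq [-0.33 -0.14 -0.02] open 0.816
0.004 [[290.8, 101.4], [352.4, 101.3], [292.8, 281.3], [351.0, 281.1]]
0.01 [[290.1, 95.7], [353.2, 95.6], [292.2, 280.1], [351.7, 280.0]]
0.016 [[289.4, 89.8], [354.0, 89.7], [291.6, 278.9], [352.4, 278.8]]
[[291, 105], [298, 159], [293, 281], [347, 282], [343, 159], [352, 107]]
```

View pics/m7.png

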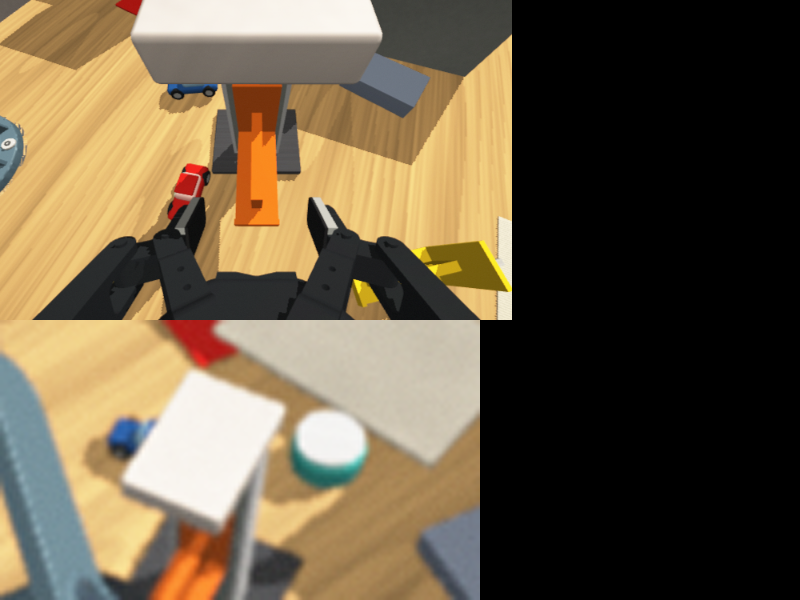

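```bash
python3 - <<'E'
from h import *
import pickle
a=pickle.load(open("w7.pkl","rb")); a["origin"]=a["origin"]+np.array([.5009,.1614,.1113])-np.array([.5306,.0851,.1989])
g=cv2.cvtColor(cv2.imread("pics/w6.png"),cv2.COLOR_BGR2GRAY); print(g[60:98,310].tolist(),g[60:98,320].tolist())
h=np.radians(111.3);n=np.array([np.cos(h),np.sin(h),0]);P=np.array([.4835,.205,.15])
for r in(66.5,67.5,94,94.7):
    o,d=ray(a,320,r); print(r,(o+d*((P-o)@n)/(d@n))[2].round(4))
E
```

```text
[87, 89, 86, 87, 87, 88, 88, 189, 224, 229, 230, 232, 233, 234, 221, 186, 173, 171, 172, 170, 170, 170, 168, 170, 170, 171, 171, 172, 169, 169, 167, 167, 167, 167, 160, 142, 135, 134] [89, 88, 88, 88, 86, 88, 89, 141, 165, 171, 170, 169, 168, 167, 168, 169, 169, 167, 166, 165, 163, 162, 238, 245, 246, 245, 246, 245, 245, 245, 246, 245, 246, 246, 235, 167, 136, 135]
66.5 0.1982
67.5 0.1978
94 0.1853
94.7 0.1849
```

```bash
python3 -c "
from bench import ctrl
print(ctrl.hand_in())"
```

```text
the job is handed in; nothing more can be done
None
```

The orange hanger arm is hung in the two upper slots, pushed down until it stopped, and released; its tabs went in at the first try and the job is handed in, but the hand-in returned no verdict.

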